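# Strap the bronze keys down, set the strike sleeve to 5 and start the tone test

### The job

Lay every bronze bar from the felt mat flat into a cradle of its own on the key bed, and press all three steel straps down until they click shut, also over an empty cradle, where an open strap would rattle. Turn the brass scale sleeve on the console to number 5, and only when all that is done press the console's three keys one at a time: large, then small, then medium, each fully down and let go again. Leave the other things on the platform where they are.

Things in the scene. Friction and masses are not known exactly. Their poses are not given: they have to be found in the camera images.
- bar1: bronze instrument key: flat bar 120 x 40 x 14 mm, about 0.55 kg, lying at the start on the grey felt mat (4 mm thick). Origin at the bar's centre, x along its length, z up. The three bars are alike, and two or three are present
- bar2: bronze instrument key: flat bar 120 x 40 x 14 mm, about 0.55 kg, lying at the start on the grey felt mat (4 mm thick). Origin at the bar's centre, x along its length, z up. The three bars are alike, and two or three are present
- bar3: bronze instrument key: flat bar 120 x 40 x 14 mm, about 0.55 kg, lying at the start on the grey felt mat (4 mm thick). Origin at the bar's centre, x along its length, z up. The three bars are alike, and two or three are present
- cradle1 (a point): place of a bar's centre in the left (+y) cradle of the teak key bed, 7 mm above the bed's top (itself 40 mm above the table). x points away from the robot, along the bar's length. Cradles are 105 mm apart. Four side guides 12 mm high (18 mm long, 45 mm either way along x) and end stops up to 18 mm high leave 5 mm play all round; mid-sides are free for fingers
- strap1 (a joint): rad, steel strap 1, 78 long, 34 wide, 8 mm thick; hinge axis along the cradle's y, 80 mm from the cradle point along its -x, 15 mm above it. 0 = shut, level over the bar's near end, 4 mm clear of it; 1.7 = open, leaning to the robot. A light spring opens it; push it over from the robot's side: click starts at 0.3, past 0.1 it holds at 0, about 7 N at 55 mm from the hinge
- cradle2 (a point): place of a bar's centre in the middle cradle of the teak key bed, 7 mm above the bed's top (itself 40 mm above the table). x points away from the robot, along the bar's length. Cradles are 105 mm apart. Four side guides 12 mm high (18 mm long, 45 mm either way along x) and end stops up to 18 mm high leave 5 mm play all round; mid-sides are free for fingers
- strap2 (a joint): rad, steel strap 2, 78 long, 34 wide, 8 mm thick; hinge axis along the cradle's y, 80 mm from the cradle point along its -x, 15 mm above it. 0 = shut, level over the bar's near end, 4 mm clear of it; 1.7 = open, leaning to the robot. A light spring opens it; push it over from the robot's side: click starts at 0.3, past 0.1 it holds at 0, about 7 N at 55 mm from the hinge
- cradle3 (a point): place of a bar's centre in the right (-y) cradle of the teak key bed, 7 mm above the bed's top (itself 40 mm above the table). x points away from the robot, along the bar's length. Cradles are 105 mm apart. Four side guides 12 mm high (18 mm long, 45 mm either way along x) and end stops up to 18 mm high leave 5 mm play all round; mid-sides are free for fingers
- strap3 (a joint): rad, steel strap 3, 78 long, 34 wide, 8 mm thick; hinge axis along the cradle's y, 80 mm from the cradle point along its -x, 15 mm above it. 0 = shut, level over the bar's near end, 4 mm clear of it; 1.7 = open, leaning to the robot. A light spring opens it; push it over from the robot's side: click starts at 0.3, past 0.1 it holds at 0, about 7 N at 55 mm from the hinge
- sleeve_grip (a point): point to grip on the upright axis of the brass scale sleeve (ribbed cylinder 52 mm across, top 52 mm above the console), 36 mm above the console's top, 86 mm above the table. Console: teak box 280 x 190 x 50 mm, metal top, sleeve near its far end, keys in a row near the robot's end; it stands left or right of the bed, the mat on the other side
- sleeve (a joint): sleeve angle, rad, growing clockwise from above, a detent each 0.5236 rad (30 deg), about 0.1 N m: 0 = number 0 ... 2.618 = number 5 ... up to 7. On the white disc under it each number has a tick and that many dots; the steel pointer at the sleeve's foot and the dark line on its top point to the set number; 0 is on the robot's side
- key_large_top (a point): top centre of the middle of the console's three round wooden push keys, 44 mm across, 23 mm above the console's top, point moves with the key; the keys' centres are about 60 mm apart
- key_large (a joint): travel of that key, m: 0 = up, 0.007 = fully down (about 5 N); it springs back
- key_small_top (a point): top centre of the right (-y) of the console's three round wooden push keys, 22 mm across, 23 mm above the console's top, point moves with the key; the keys' centres are about 60 mm apart
- key_small (a joint): travel of that key, m: 0 = up, 0.007 = fully down (about 5 N); it springs back
- key_medium_top (a point): top centre of the left (+y) of the console's three round wooden push keys, 34 mm across, 23 mm above the console's top, point moves with the key; the keys' centres are about 60 mm apart
- key_medium (a joint): travel of that key, m: 0 = up, 0.007 = fully down (about 5 N); it springs back
- cymbal: bronze ceng-ceng cymbal, disc 110 mm across with a wooden stub, 44 mm high; a bystander. Origin under its middle
- mallet: two-headed wooden mallet, 200 mm long, lying; a bystander. Origin under its middle
- rod: brass rod, 160 mm long, 12 mm thick; a bystander. Origin under its middle
- block: pale sandstone rubbing block 90 x 50 x 32 mm; a bystander. Origin under its middle
- fork: steel tuning fork, 180 mm long, 9 mm thick; a bystander. Origin under its middle
- fileblock: dark wooden sanding block 110 x 35 x 28 mm; a bystander. Origin under its middle
Mind the look-alikes: they are no part of the job. Leave any blue look-alike of the bar2 alone. What is shaped like the bar1 but purple is not meant.

How it is judged:
On the way, in this order (a step that is already met when the one before it is completed fails the run):
1. every bar lies in a cradle, all three straps are clicked shut, and the sleeve stands at number 5 (((distance between bar1 and cradle1 below 0.012 m and angle between the x axis of bar1 and the x axis of cradle1, either way round below 0.2 rad and angle between the z axis of bar1 and the z axis of cradle1, either way round below 0.12 rad and value of joint strap1 below 0.07 rad) or (distance between bar1 and cradle2 below 0.012 m and angle between the x axis of bar1 and the x axis of cradle2, either way round below 0.2 rad and angle between the z axis of bar1 and the z axis of cradle2, either way round below 0.12 rad and value of joint strap2 below 0.07 rad) or (distance between bar1 and cradle3 below 0.012 m and angle between the x axis of bar1 and the x axis of cradle3, either way round below 0.2 rad and angle between the z axis of bar1 and the z axis of cradle3, either way round below 0.12 rad and value of joint strap3 below 0.07 rad)) and ((distance between bar2 and cradle1 below 0.012 m and angle between the x axis of bar2 and the x axis of cradle1, either way round below 0.2 rad and angle between the z axis of bar2 and the z axis of cradle1, either way round below 0.12 rad and value of joint strap1 below 0.07 rad) or (distance between bar2 and cradle2 below 0.012 m and angle between the x axis of bar2 and the x axis of cradle2, either way round below 0.2 rad and angle between the z axis of bar2 and the z axis of cradle2, either way round below 0.12 rad and value of joint strap2 below 0.07 rad) or (distance between bar2 and cradle3 below 0.012 m and angle between the x axis of bar2 and the x axis of cradle3, either way round below 0.2 rad and angle between the z axis of bar2 and the z axis of cradle3, either way round below 0.12 rad and value of joint strap3 below 0.07 rad)) and ((distance between bar3 and cradle1 below 0.012 m and angle between the x axis of bar3 and the x axis of cradle1, either way round below 0.2 rad and angle between the z axis of bar3 and the z axis of cradle1, either way round below 0.12 rad and value of joint strap1 below 0.07 rad) or (distance between bar3 and cradle2 below 0.012 m and angle between the x axis of bar3 and the x axis of cradle2, either way round below 0.2 rad and angle between the z axis of bar3 and the z axis of cradle2, either way round below 0.12 rad and value of joint strap2 below 0.07 rad) or (distance between bar3 and cradle3 below 0.012 m and angle between the x axis of bar3 and the x axis of cradle3, either way round below 0.2 rad and angle between the z axis of bar3 and the z axis of cradle3, either way round below 0.12 rad and value of joint strap3 below 0.07 rad)) and value of joint each of strap1, strap2, strap3 below 0.07 rad and value of joint sleeve between 2.498 and 2.738 rad), for 0.3 s.
2. the large key is pressed down alone (value of joint key_large above 0.0045 m and value of joint each of key_small, key_medium below 0.002 m), for 0.05 s.
3. then the small key alone (value of joint key_small above 0.0045 m and value of joint each of key_large, key_medium below 0.002 m), for 0.05 s.
4. then the medium key alone (value of joint key_medium above 0.0045 m and value of joint each of key_large, key_small below 0.002 m), for 0.05 s.
At the end, for the whole second after the job is handed in: Every bar present lies flat (within 0.12 rad) and within 12 mm and 0.2 rad of a cradle's place, all three straps are shut (below 0.07 rad), the sleeve is within 0.12 rad of number 5 (2.618 rad), and all three keys are up (below 2 mm) and the bars at rest (all of step 1 and value of joint each of key_large, key_small, key_medium below 0.002 m and linear speed of each of bar1, bar2, bar3 below 0.03 m/s); the robot touches nothing.
It fails at once if two keys are down at once (value of joint each of key_large, key_small above 0.0035 m or value of joint each of key_large, key_medium above 0.0035 m or value of joint each of key_small, key_medium above 0.0035 m).
It fails at once if a key is pressed while the sleeve is not at number 5 (value of joint any of key_large, key_small, key_medium above 0.0045 m and not (value of joint sleeve between 2.498 and 2.738 rad)).
It fails at once if a bystander is shifted by more than 40 mm (distance of any of cymbal, mallet, rod, block, fork, fileblock from where it was at the start of the episode above 0.04 m).
Of bar1, bar2, bar3 only 2 to 3 are there at a start; the rules pass over those that are not, and their reading is None.
At some moment in a run one of bar1, bar2, bar3 may be knocked a few centimetres aside while the robot is not near it.
Once in a run the grip may slacken for a moment while it holds something.
It also fails if it takes over 192 s, if anything falls off the work surface, if the arm or the gripper's body presses on something with over 40 N, if the wrist force passes 120 N, or if a joint passes its speed limit or range.

### The arm

A 7-joint arm with a two-finger parallel gripper is mounted at the origin on the work surface. World frame = base frame: x ahead of the robot, y to its left, z up, the work surface at z = 0. Lengths are in m, angles in rad, forces in N, time in s.
With the tool pointing down it reaches from about 0.4 to 0.9 m from the base axis. Payload 5.6 kg.
Tool frame: the origin (TCP) lies midway between the tips of the shut fingers; the grasp point (between the pads) lies 19 mm behind it; y points along the fingers, z is the direction in which the jaws open and shut, and the axes are right-handed (so a half turn about y gives the same grasp; the last joint's range is limited). The gripper opens to 92 mm and grips with 3 to 60 N. Pads are 20 mm wide; open, the fingers measure 128 mm over their backs; the gripper's body (75 mm by 189 mm) begins 69 mm behind the grasp point.
Start: joints at [1.069, 0.468, -0.012, 1.603, 0.006, 1.071, -0.056], TCP at [0.288, -0.583, 0.215] pointing down, gripper open.
Joint ranges: [-2.53, 2.53], [-0.31, 2.02], [-1.57, 1.55], [0.28, 2.44], [-1.29, 4.43], [0.15, 1.84], [-2.92, 2.92]. Speed limits (rad/s): [2.57, 2.57, 3.14, 3.14, 3.14, 3.14, 3.14].

### API

Orientations are given as a 3x3 rotation matrix whose columns are the frame's x, y, z axes.
In Python, from station import env, effector, solver, viewer, workorder, search_frame, tip_of gives the robot as it stands. Calls block until the motion is done:
- env.reach(position, orientation): joint-space move of the TCP to a pose.
- env.movel(position, frame=None, rate=0.15): straight line of the TCP; frame=None keeps the orientation; rate is the mean speed in m/s.
- env.goto_joints(angles): joint-space move.
- effector.release() and effector.grasp(squeeze=None): open the fingers fully, or close them until they stop; squeeze is the grip in N (None keeps the last).
- env.pause(seconds).
- solver.inverse_kinematics(position, orientation): joint angles nearest the present ones, or None.
- env.sense(): the state.
- viewer.read_camera(name): name is "scene" or "top" or "wrist"; returns (picture, depth): 384x512x3 uint8, red, green, blue; 384x512 float32, m along the optical axis (not along the pixel's ray), 0 where there is no reading.
- viewer.camera_info(name): a dict with "intrinsics" (3x3 intrinsics, pixels), "eye" and "rotation" of the camera in the world; the wrist camera has in their place "T_tool_cam" (4x4, takes a point from camera to tool coordinates, whose origin is the TCP and whose axes are the tool frame's). Camera axes: x right, y up, looking along -z (the intrinsics and any distortion apply to the point x, -y, -z); pixel columns grow to the right and rows downward; lengths in m; the calibration is good to about 2 mm. A picture is of the moment at which its call begins: read the wrist's pose just before it. camera_info takes no time and is no camera call.
A pose or a line that the arm cannot do raises env.PlanningError and nothing moves.
- workorder.finish_job(): hands the job in, once; it reports no verdict.
Trained networks look in the newest picture that a camera, given by its name, has taken for a name from the list of things; names that differ only in an ending like _2 or _b are one class to them, and where a whole thing is asked for, a point or a joint stands for the part that bears it (a point fixed in the world has none). Each returns a list of dicts, best first, with "score" (0 to 1); they miss things now and then, are a little off and sometimes report something else, mostly with a low value. They report only what shows in the picture. A call takes as long as a camera call. They do not tell look-alikes from the thing itself.
- search_frame(camera, name): "at" ([x, y, z] in m, in world coordinates, good to about 4 mm: the middle of the surface that is visible of it).
- tip_of(camera, name): "at" ([x, y, z] in m, in world coordinates, good to about 4 mm: a listed point, or the origin of a listed thing).
The state is a dict: "t": time; "joint_positions": joint angles; "joint_velocities": joint speeds; "tau": joint torques, N m; "ee_pos": TCP position; "tcp_rot": TCP orientation; "wrist_force": force on the tool from outside, world axes, zero at the start; "moment": the same for the moment, N m; "gripper_width": finger opening in m.
Only numpy, scipy, OpenCV 4.12 (cv2) and the standard library are available. Lean on these libraries where they do the work, as an engineer would, in place of code of your own. Each camera call takes 0.05 s, during which the arm holds its last target.

## Working session

There is one attempt and no reset: what is moved stays moved. The work goes in short steps, each a Python script; the robot and the scene stay as the last script left them, time stands still between calls to the robot, and variables do not carry over. Pictures are saved under pics/ and viewed, and the job is handed in when it is done.

```bash
ls; mkdir -p pics; cat > h.py <<'E'
import numpy as np, cv2
from station import env, effector, solver, viewer, workorder, search_frame, tip_of
def snap(cam,fn=None):
    s=env.sense(); p,d=viewer.read_camera(cam)
    if fn: cv2.imwrite('pics/'+fn,p[:,:,::-1])
    ci=viewer.camera_info(cam)
    K=np.array(ci['intrinsics'])
    if cam=='wrist':
        T=np.eye(4);T[:3,:3]=s['tcp_rot'];T[:3,3]=s['ee_pos'];T=T@np.array(ci['T_tool_cam'])
    else:
        T=np.eye(4);T[:3,:3]=ci['rotation'];T[:3,3]=ci['eye']
    return p,d,K,T
def cloud(d,K,T):
    v,u=np.mgrid[0:d.shape[0],0:d.shape[1]]
    x=(u-K[0,2])/K[0,0]*d;y=(v-K[1,2])/K[1,1]*d
    P=np.stack([x,-y,-d],-1)
    return P@T[:3,:3].T+T[:3,3]
E
python3 - <<'E'
from h import *
s=env.sense();print({k:np.round(v,3) for k,v in s.items()})
for c in ['scene','top','wrist']:
    p,d,K,T=snap(c,c+'0.png');np.savez('/tmp/'+c,p=p,d=d,K=K,T=T)
    print(c,viewer.camera_info(c))
E
```

```text
pics
{'t': np.float64(0.0), 'joint_positions': array([ 1.069,  0.468, -0.012,  1.604,  0.006,  1.071, -0.056]), 'joint_velocities': array([-0.   ,  0.   , -0.002, -0.   ,  0.   , -0.001, -0.   ]), 'tau': array([-0.0000e+00, -5.2058e+01, -1.2000e-02, -2.4375e+01, -5.7000e-02,
        1.7000e-02,  0.0000e+00]), 'ee_pos': array([ 0.288, -0.582,  0.214]), 'tcp_rot': array([[-0.897, -0.001,  0.443],
       [-0.443,  0.001, -0.897],
       [ 0.   , -1.   , -0.002]]), 'wrist_force': array([-1.003, -0.055, -0.547]), 'moment': array([-0.029, -0.013, -0.058]), 'gripper_width': np.float64(0.092)}
scene {'intrinsics': array([[407.49973823,   0.        , 255.88084987],
       [  0.        , 407.49973823, 196.36841374],
       [  0.        ,   0.        ,   1.        ]]), 'eye': array([1.37144494, 0.80600012, 0.89701287]), 'rotation': array([[-0.65544321, -0.42965905,  0.62111778],
       [ 0.75517347, -0.38412245,  0.53119014],
       [ 0.01035464,  0.81721664,  0.57623757]])}
top {'intrinsics': array([[369.26379886,   0.        , 258.89343038],
       [  0.        , 369.26379886, 190.75828784],
       [  0.        ,   0.        ,   1.        ]]), 'eye': array([0.31015888, 0.07057463, 1.35432081]), 'rotation': array([[-0.01830752,  0.98929907, -0.14474866],
       [-0.99972909, -0.02019395, -0.01157379],
       [-0.01437299,  0.14449756,  0.98940076]])}
wrist {'intrinsics': array([[293.36868124,   0.        , 255.51987295],
       [  0.        , 293.36868124, 192.36050028],
       [  0.        ,   0.        ,   1.        ]]), 'T_tool_cam': array([[-4.03682732e-04, -9.60235716e-01, -2.79190271e-01,
        -7.91356591e-02],
       [-4.85678621e-04,  2.79190449e-01, -9.60235626e-01,
        -1.69720028e-01],
       [ 9.99999801e-01, -2.52033795e-04, -5.79070322e-04,
        -1.31270131e-04],
       [ 0.00000000e+00,  0.00000000e+00,  0.00000000e+00,
         1.00000000e+00]])}
```

View pics/top0.png

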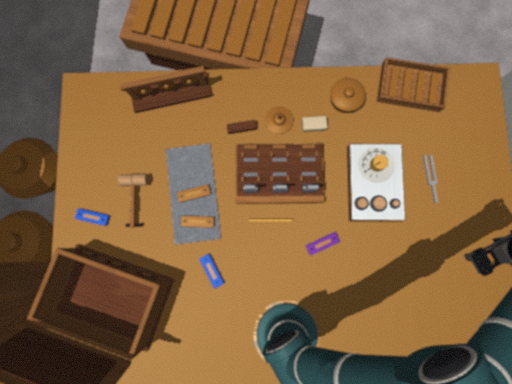

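View pics/scene0.png

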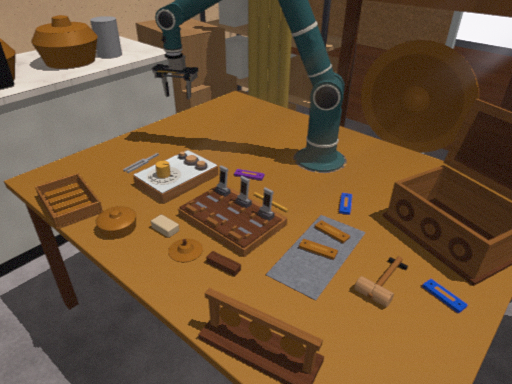

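View pics/wrist0.png

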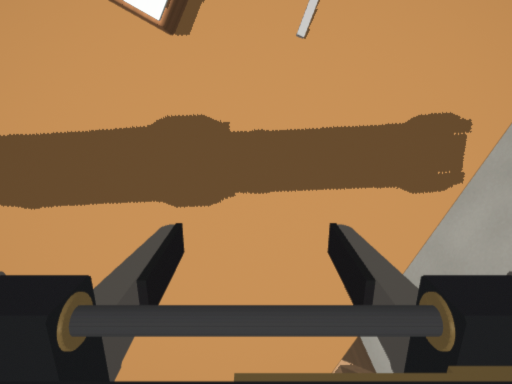

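The top picture shows two bronze bars on the felt mat, at about (194,193) and (198,222). The look-alikes are off the mat: blue at (93,217) and (211,270), purple at (323,243). The bed is at (281,173) with its straps open, and the console is at (376,183). Next I enlarge and measure.

```bash
python3 - <<'E'
from h import *
z=np.load('/tmp/top.npz');p,d,K,T=[z[k] for k in 'pdKT']
W=cloud(d,K,T);np.set_printoptions(precision=3,suppress=True)
cv2.imwrite('pics/crop1.png',cv2.resize(p[130:260,150:420][:,:,::-1],None,fx=2.9,fy=2.9,interpolation=cv2.INTER_CUBIC))
for n,(u,v) in dict(bar_a=(194,193),bar_b=(198,222),mat=(205,165),table=(230,230),mallet=(133,180),bed=(297,173),cons=(400,150),sl=(380,162),kl=(379,203)).items(): print(n,W[v,u])
hsv=cv2.cvtColor(p,cv2.COLOR_RGB2HSV)
H=W[:,:,2]
for (u0,u1,v0,v1) in [(172,216,180,204),(172,218,210,232)]:
    h=H[v0:v1,u0:u1];sat=hsv[v0:v1,u0:u1,1]
    m=(h>0.011)&(h<0.03)&(sat>90)
    pts=W[v0:v1,u0:u1][m]
    r=cv2.minAreaRect(pts[:,:2].astype(np.float32)*1000);print(len(pts),r,np.median(pts[:,2]))
    print(cv2.boxPoints(r))
for n in ['bar1','cradle1','cradle2','cradle3','sleeve_grip','key_large_top','key_small_top','key_medium_top','sleeve']:
    try:
        print(n,[(np.round(x['at'],3),round(x['score'],2)) for x in tip_of('top',n)][:6])
    except Exception as e: print(n,e)
E
```

```text
bar_a [0.502 0.324 0.02 ]
bar_b [0.396 0.309 0.015]
mat [0.609 0.286 0.006]
table [0.365 0.195 0.002]
mallet [0.552 0.543 0.038]
bed [ 0.564 -0.053  0.043]
cons [ 0.639 -0.425  0.053]
sl [ 0.586 -0.335  0.1  ]
kl [ 0.445 -0.329  0.08 ]
336 ((502.50439453125, 326.9441223144531), (38.031822204589844, 117.884765625), 13.138843536376953) 0.018391076520175687
[[470.588 380.021]
 [497.385 265.222]
 [534.421 273.867]
 [507.624 388.666]]
345 ((399.59637451171875, 313.0224609375), (117.91477966308594, 36.91508865356445), 88.93389892578125) 0.018640363826585293
[[380.045 254.419]
 [416.954 253.732]
 [419.148 371.626]
 [382.239 372.313]]
bar1 [(array([0.426, 0.704, 0.007]), 0.9), (array([0.227, 0.265, 0.007]), 0.89), (array([0.402, 0.315, 0.011]), 0.85), (array([ 0.314, -0.14 ,  0.003]), 0.59), (array([0.505, 0.325, 0.011]), 0.57)]
cradle1 [(array([0.596, 0.009, 0.044]), 0.96), (array([ 0.588, -0.094,  0.051]), 0.85), (array([0.592, 0.112, 0.048]), 0.63)]
cradle2 [(array([0.596, 0.009, 0.044]), 0.96), (array([ 0.588, -0.094,  0.051]), 0.85), (array([0.592, 0.112, 0.048]), 0.63)]
cradle3 [(array([0.596, 0.009, 0.044]), 0.96), (array([ 0.588, -0.094,  0.051]), 0.85), (array([0.592, 0.112, 0.048]), 0.63)]
sleeve_grip [(array([ 0.59 , -0.334,  0.082]), 0.6)]
key_large_top [(array([0.506, 0.327, 0.016]), 0.61), (array([ 0.452, -0.333,  0.072]), 0.56)]
key_small_top [(array([ 0.445, -0.385,  0.072]), 0.44)]
key_medium_top [(array([ 0.453, -0.275,  0.07 ]), 0.51)]
sleeve it knows: bar, block, cradle, cymbal, fileblock, fork, key_large_top, key_medium_top, key_small_top, mallet, rod, sleeve_grip
```

View pics/crop1.png

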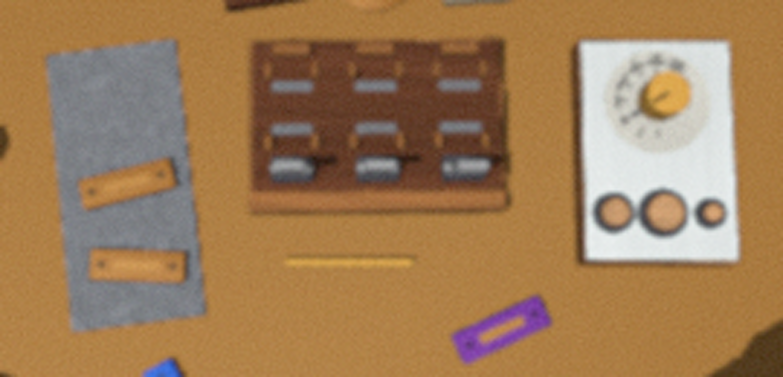

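```bash
cat >> h.py <<'E'
np.set_printoptions(precision=4,suppress=True)
def R(zx,zy):
    z=np.array([zx,zy,0.]);z/=np.linalg.norm(z);y=np.array([0,0,-1.]);return np.stack([np.cross(y,z),y,z],1)
def Ra(a): # tool z at angle a in xy plane
    return R(np.cos(a),np.sin(a))
E
python3 - <<'E'
from h import *
for pos,a in [((0.52,0.0,0.33),np.pi/2),((0.52,0,0.33),-np.pi/2),((.5025,.327,.1),0.13),((.5025,.327,.1),0.13+np.pi),((.59,.11,.1),np.pi/2),((.59,.11,.1),-np.pi/2),((.59,-.1,.1),np.pi/2),((.59,-.33,.1),np.pi/2),((.59,-.33,.1),-np.pi/2),((.59,-.33,.1),0),((.59,-.33,.1),np.pi)]:
    q=solver.inverse_kinematics(pos,Ra(a));print(pos,round(a,2),q)
env.reach([0.50,0.0,0.36],Ra(np.pi/2))
p,d,K,T=snap('wrist','w1.png');np.savez('/tmp/w1',p=p,d=d,K=K,T=T)
env.reach([0.50,-0.33,0.36],Ra(np.pi/2))
p,d,K,T=snap('wrist','w2.png');np.savez('/tmp/w2',p=p,d=d,K=K,T=T)
print(env.sense()['t'])
E
```

```text
(0.52, 0.0, 0.33) 1.57 [ 0.6428  0.2441 -0.8288  1.7339  0.1891  1.2465  1.3388]
(0.52, 0, 0.33) -1.57 [ 0.3089  0.1767 -0.4238  1.7521  0.0768  1.2291 -1.7057]
(0.5025, 0.327, 0.1) 0.13 [ 0.1214  0.8562 -1.1164  1.7686  0.8659  1.0997 -1.1689]
(0.5025, 0.327, 0.1) 3.27 [ 0.201   1.0305 -1.3331  1.7644  1.0611  1.2691  1.8534]
(0.59, 0.11, 0.1) 1.57 [ 0.3269  0.6747 -0.7816  1.7778  0.579   0.9343  0.8678]
(0.59, 0.11, 0.1) -1.57 [ 0.0273  0.5547 -0.3531  1.7978  0.2488  0.8328 -2.0164]
(0.59, -0.1, 0.1) 1.57 [ 0.588   0.6217 -0.6428  1.7881  0.4665  0.8887  1.3045]
(0.59, -0.33, 0.1) 1.57 [ 0.8643  0.7255 -0.6012  1.5865  0.4696  0.9778  1.6847]
(0.59, -0.33, 0.1) -1.57 [ 0.4671  0.6316 -0.0094  1.6171  0.0072  0.893  -1.1158]
(0.59, -0.33, 0.1) 0 [ 0.6652  0.6573 -0.296   1.6016  0.2265  0.9166  0.289 ]
(0.59, -0.33, 0.1) 3.14 [ 0.2391  0.6444  0.3186  1.6348 -0.2422  0.9015 -2.4926]
4.175
```

View pics/w1.png

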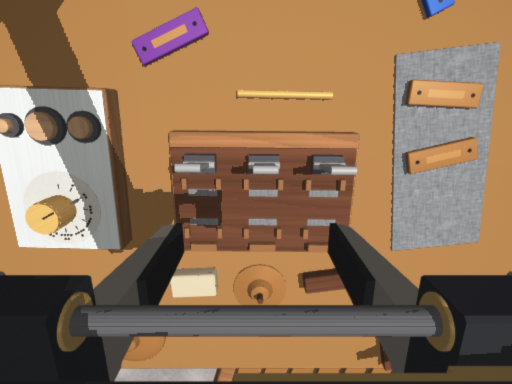

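View pics/w2.png

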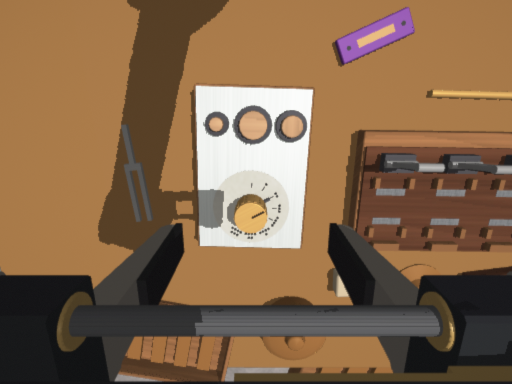

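Wrist view w1 shows the bed at about (263,190) with straps at (200,160), (264,162) and (330,165), and the two bronze bars at (445,94) and (443,156). View w2 shows the sleeve at (251,213) and the keys at (217,124), (253,124) and (291,126).

```bash
python3 - <<'E'
from h import *
z=np.load('/tmp/w2.npz');p,d,K,T=[z[k] for k in 'pdKT'];W=cloud(d,K,T)
cv2.imwrite('pics/crop2.png',cv2.resize(p[160:255,195:310][:,:,::-1],None,fx=6,fy=6,interpolation=cv2.INTER_CUBIC))
H=W[:,:,2]
# sleeve top
def reg(m,n):
    nn,l,st,c=cv2.connectedComponentsWithStats(m.astype(np.uint8))
    for i in range(1,nn):
        if st[i,4]>40:
            pts=W[l==i];r=cv2.minEnclosingCircle((pts[:,:2]*1000).astype(np.float32))
            print(n,st[i],pts.mean(0),'circ',r,'z',np.median(pts[:,2]))
roi=np.zeros(H.shape,bool);roi[85:250,195:310]=1
print('console',np.median(H[135:160,215:290]))
reg(roi&(H>0.093)&(H<.12),'sleeve')
reg(roi&(H>0.066)&(H<.08)&(np.arange(384)[:,None]<160),'key')
z=np.load('/tmp/w1.npz');p,d,K,T=[z[k] for k in 'pdKT'];W=cloud(d,K,T);H=W[:,:,2]
cv2.imwrite('pics/crop3.png',cv2.resize(p[120:260,160:370][:,:,::-1],None,fx=3.8,fy=3.8,interpolation=cv2.INTER_CUBIC))
roi=np.zeros(H.shape,bool);roi[120:260,160:370]=1
reg(roi&(H>0.07),'strap')
m=roi&(H>0.035)&(H<0.046)
pts=W[m];r=cv2.minAreaRect((pts[:,:2]*1000).astype(np.float32));print(r,cv2.boxPoints(r),np.median(pts[:,2]))
reg(roi&(H>0.049)&(H<.062),'guides')
E
```

```text
console 0.05002670583120894
sleeve [234 201  34  33 848] [ 0.5872 -0.3358  0.1017] circ ((589.042236328125, -335.6938781738281), 26.681583404541016) z 0.10193556228866635
key [239 111  28  29 643] [ 0.4491 -0.3321  0.0726] circ ((449.5993957519531, -332.0899658203125), 21.704345703125) z 0.07268907633086097
key [281 115  22  23 387] [ 0.4509 -0.2728  0.0725] circ ((451.15777587890625, -272.41314697265625), 16.773469924926758) z 0.07253808707107245
key [209 117  14  15 163] [ 0.4479 -0.3887  0.0723] circ ((447.95526123046875, -388.9757995605469), 10.690264701843262) z 0.07239677222695567
strap [174 163  35  10 304] [ 0.5005 -0.0896  0.1358] circ ((463.08453369140625, -55.357261657714844), 69.2385025024414) z 0.1434467844042915
strap [253 163  26  12 275] [0.5021 0.0125 0.1367] circ ((464.5172119140625, 13.637703895568848), 46.55317306518555) z 0.1440711529254376
strap [319 164  38  11 340] [0.5033 0.1127 0.1345] circ ((464.50311279296875, 66.27295684814453), 80.42996978759766) z 0.1433703743896695
strap [160 223  24  37 821] [ 0.4939 -0.0485  0.3779] circ ((464.97235107421875, -23.948
[... 2253 characters left out ...]
uides [277 229   5  10  43] [0.6365 0.0399 0.052 ] circ ((636.8611450195312, 40.61372756958008), 9.015620231628418) z 0.052047172135561315
guides [303 229   5  10  49] [0.6371 0.0865 0.052 ] circ ((637.1968994140625, 86.56398010253906), 9.299727439880371) z 0.051966534700842115
guides [191 243  26   9 228] [ 0.662  -0.0936  0.0538] circ ((661.8472290039062, -94.13252258300781), 23.54615592956543) z 0.05402801881397301
guides [250 243  26   9 210] [0.663  0.0106 0.0538] circ ((663.3135986328125, 11.160492897033691), 23.1214599609375) z 0.0538816837711594
guides [308 244  20   9 167] [0.664  0.1105 0.0539] circ ((664.8465576171875, 110.16534423828125), 18.326372146606445) z 0.05428017047608902
```

View pics/crop2.png

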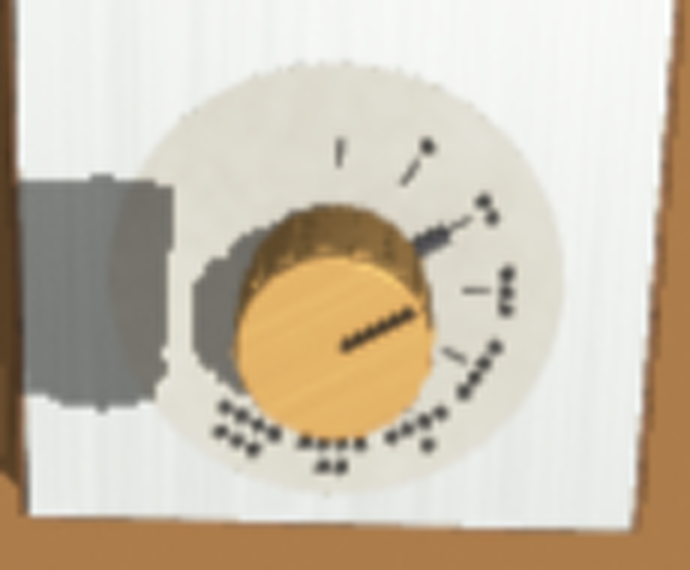

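View pics/crop3.png

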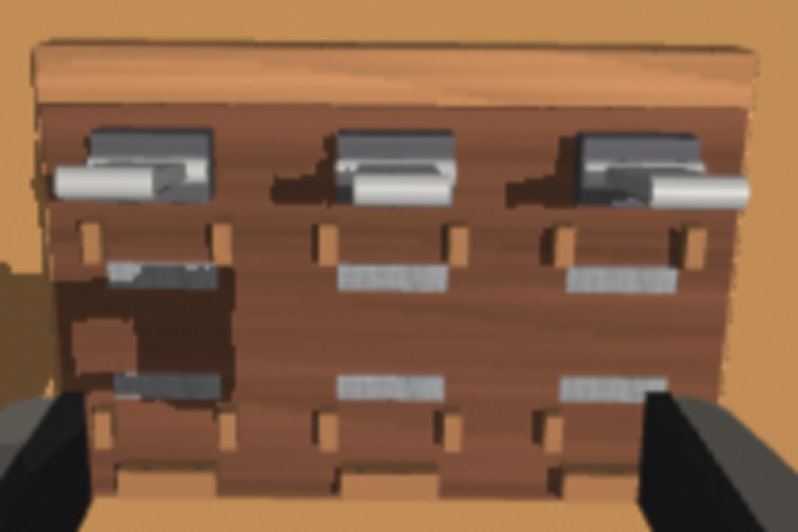

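The crop shows the sleeve pointer and top line at the two-dot tick, so number 2. It needs +90° clockwise. Cradle poses come from the guides. Next I look at the mat from above and then pick.

```bash
cat >> h.py <<'E'
YAW=-0.0105
CR={3:np.array([.5904,-.0935]),2:np.array([.5915,.0114]),1:np.array([.5926,.1164])}
def bars(cam='wrist',fn=None):
    p,d,K,T=snap(cam,fn);W=cloud(d,K,T);H=W[:,:,2]
    hsv=cv2.cvtColor(p,cv2.COLOR_RGB2HSV)
    m=(H>0.011)&(H<0.024)&(hsv[:,:,0]<22)&(hsv[:,:,1]>90)&(W[:,:,1]>.2)&(W[:,:,1]<.44)&(W[:,:,0]>.3)&(W[:,:,0]<.75)
    m=cv2.morphologyEx(m.astype(np.uint8),cv2.MORPH_CLOSE,np.ones((3,3)))
    n,l,st,c=cv2.connectedComponentsWithStats(m);out=[]
    for i in range(1,n):
        if st[i,4]<100: continue
        pts=W[l==i];r=cv2.minAreaRect((pts[:,:2]*1000).astype(np.float32));b=cv2.boxPoints(r)
        e=[b[1]-b[0],b[2]-b[1]];e.sort(key=np.linalg.norm)
        a=np.arctan2(e[0][1],e[0][0]);a=(a+np.pi/2)%np.pi-np.pi/2
        out.append(dict(c=np.array(r[0])/1000,a=a,size=sorted(r[1]),z=np.median(pts[:,2]),n=st[i,4],px=c[i]));print(out[-1])
    return out
E
python3 - <<'E'
from h import *
env.reach([0.43,0.32,0.28],Ra(0.15))
bars('wrist','w3.png'); print(env.sense()['t'])
E
```

```text
{'c': array([0.4019, 0.3267]), 'a': np.float32(-0.05139005), 'size': [39.72288513183594, 144.2600555419922], 'z': np.float64(0.017558537747481617), 'n': np.int32(2088), 'px': array([235.5896, 160.3831])}
{'c': array([0.4929, 0.3467]), 'a': np.float32(0.55616677), 'size': [72.43575286865234, 166.003173828125], 'z': np.float64(0.01776748700887454), 'n': np.int32(2094), 'px': array([304.6925, 161.3959])}
6.6083
```

View pics/w3.png

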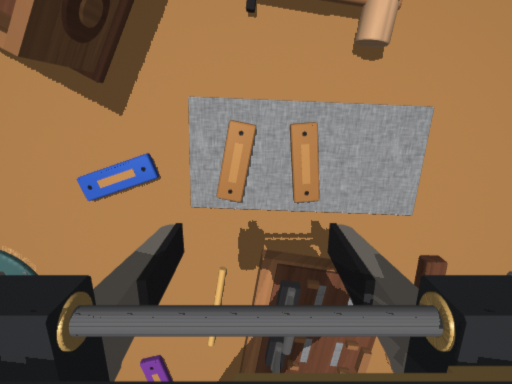

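Both bronze bars are clear here, at pixels (236,160) and (305,161). Stray edge pixels inflated the rectangles, so I trim them and grasp the farther bar, at (305,161).

```bash
sed -i 's/m=cv2.morphologyEx(m.astype(np.uint8),cv2.MORPH_CLOSE,np.ones((3,3)))/m=cv2.morphologyEx(m.astype(np.uint8),cv2.MORPH_OPEN,np.ones((5,5)))/' h.py
python3 - <<'E'
from h import *
b=bars('wrist')
b=max(b,key=lambda t:t['c'][0])
assert abs(b['size'][1]-120)<6 and abs(b['size'][0]-40)<5,b
R0=Ra(b['a']);x,y=b['c']
env.reach([x,y,0.09],R0)
env.movel([x,y,0.0085],rate=0.1)
print(env.sense()['wrist_force'],env.sense()['ee_pos'])
effector.grasp(squeeze=40)
print(env.sense()['gripper_width'])
env.movel([x,y,0.12],rate=0.15)
s=env.sense();print(s['gripper_width'],s['wrist_force'],s['t'])
snap('wrist','w4.png');snap('scene','s4.png')
E
```

```text
{'c': array([0.4012, 0.3142]), 'a': np.float32(-0.050556183), 'size': [39.68672180175781, 119.27494812011719], 'z': np.float64(0.017571367184585795), 'n': np.int32(2032), 'px': array([235.5625, 160.0418])}
{'c': array([0.5045, 0.3283]), 'a': np.float32(0.23226571), 'size': [39.60708236694336, 118.92386627197266], 'z': np.float64(0.017744375902423587), 'n': np.int32(2056), 'px': array([304.733 , 161.4373])}
[-0.5484 -0.4313  0.2932] [0.5047 0.3288 0.0089]
0.03937843622584101
0.03919369905621215 [-1.0217 -0.8806 -5.7048] 10.1917
```

View pics/s4.png

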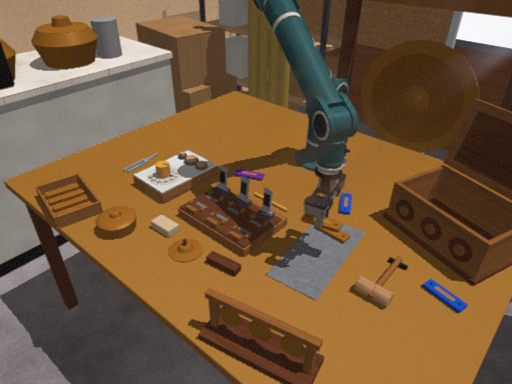

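```bash
python3 - <<'E'
from h import *
x,y=CR[1]
s=env.sense();env.movel([*s['ee_pos'][:2],0.2],rate=0.2)
env.reach([x,y,0.2],Ra(np.pi/2+YAW))
s=env.sense();print(s['gripper_width'],s['wrist_force'],s['ee_pos'],s['joint_positions'],s['t'])
snap('wrist','w5.png');snap('scene','s5.png')
E
```

```text
0.03964179279098664 [ 0.0176  0.5994 -6.1985] [0.592  0.1171 0.1994] [ 0.5646  0.7876 -1.2536  1.6833  0.7821  1.2677  0.7012] 12.2167
```

View pics/w5.png

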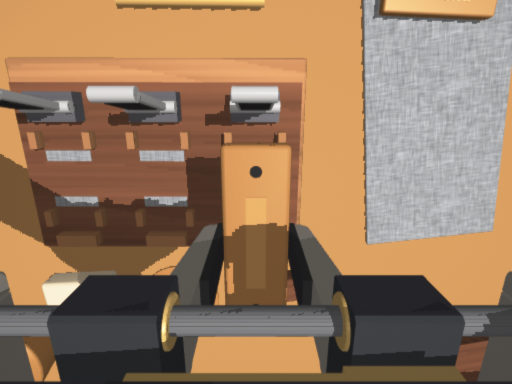

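View pics/s5.png

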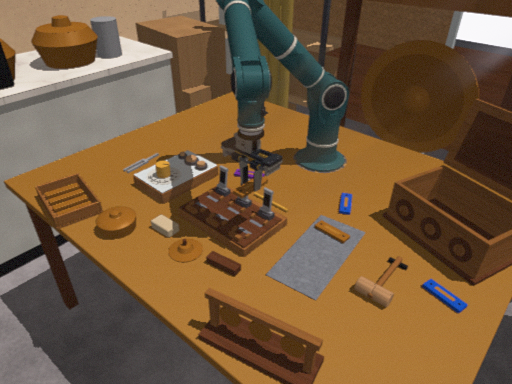

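The bar is held and level at (256,200) in the wrist view. The scene view agrees. I check the held bar's centre from depth, then lower.

```bash
cat >> h.py <<'E'
def heldend():
    p,d,K,T=snap('wrist');W=cloud(d,K,T)
    s=env.sense();tp=s['ee_pos'];Rt=s['tcp_rot'];L=(W-tp)@Rt
    m=(L[:,:,0]>-.09)&(L[:,:,0]<-.022)&(abs(L[:,:,1])<.03)&(abs(L[:,:,2])<.04)
    q=L[m];b=[np.percentile(q[q[:,0]>-.05][:,2],k) for k in (1,99)]
    print('bar in tool: near end x',np.percentile(q[:,0],.5),'z edges',b,'top y near end',np.median(q[q[:,0]<-.045][:,1]),'near fingers',np.median(q[q[:,0]>-.035][:,1]))
    return np.percentile(q[:,0],.5)
def place(k,dx=0):
    x,y=CR[k]; Rp=Ra(np.pi/2+YAW)
    env.movel([x+dx,y,0.065],Rp,rate=0.12)
    s=env.sense();f0=s['wrist_force'];print(s['gripper_width'],f0,s['ee_pos'])
    for z in np.arange(0.056,0.042,-0.0015):
        env.movel([x+dx,y,z],Rp,rate=0.05);f=env.sense()['wrist_force']
        if f[2]-f0[2]>2.5: break
    print('z',z,env.sense()['ee_pos'],f)
    effector.release()
    env.movel([x+dx,y,0.2],Rp,rate=0.2)
    print(env.sense()['t'])
E
python3 - <<'E'
from h import *
e=heldend()
place(1,dx=np.clip(-(e+.06),-.006,.006))
env.movel([0.5,0.09,0.3],rate=.3)
snap('wrist','w6.png')
E
```

```text
bar in tool: near end x -0.05970921326745248 z edges [np.float64(-0.019362358503731046), np.float64(0.019480058646503626)] top y near end -0.008853153772284223 near fingers -0.009113304611107792
0.0396654068837419 [-0.121   0.116  -5.5397] [0.5928 0.1167 0.0659]
z 0.049999999999999996 [0.5922 0.1165 0.0499] [-1.678   1.1505 -2.7655]
16.7583
```

View pics/w6.png

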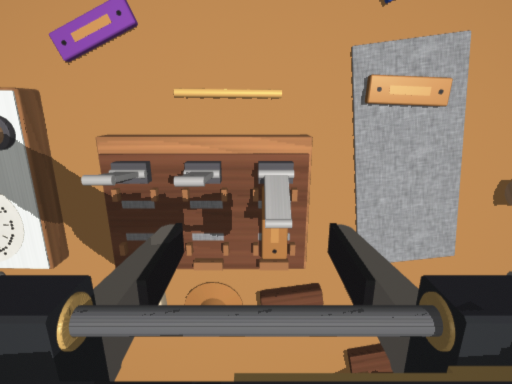

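The bar lies in cradle 1 at (275,240), but strap 1 (278,200) has swung forward. I measure both.

```bash
python3 - <<'E'
from h import *
p,d,K,T=snap('wrist');W=cloud(d,K,T)
for v in range(165,262,6): print(v,W[v,277])
cv2.imwrite('pics/crop4.png',cv2.resize(p[120:280,90:330][:,:,::-1],None,fx=3.3,fy=3.3,interpolation=cv2.INTER_CUBIC))
snap('scene','s6.png')
E
```

```text
165 [0.5013 0.1197 0.0569]
171 [0.5085 0.1193 0.0637]
177 [0.5152 0.1188 0.0721]
183 [0.5221 0.1184 0.0785]
189 [0.5285 0.1179 0.0862]
195 [0.5348 0.1175 0.0931]
201 [0.5412 0.1171 0.0995]
207 [0.5468 0.1166 0.1074]
213 [0.5529 0.1162 0.1133]
219 [0.5586 0.1158 0.1199]
225 [0.5641 0.1154 0.1265]
231 [0.604  0.1208 0.0548]
237 [0.614  0.1209 0.0547]
243 [0.6243 0.121  0.0544]
249 [0.6342 0.1211 0.0551]
255 [0.6445 0.1211 0.0552]
261 [0.6586 0.1217 0.049 ]
```

View pics/crop4.png

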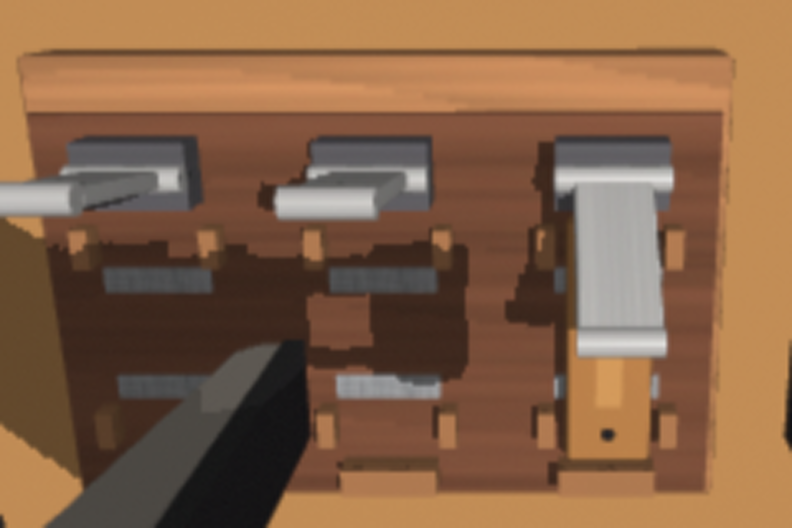

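The bar is flat (top at 0.055) and inside its guides. Now I shut strap 1 with closed fingers along an arc.

```bash
cat >> h.py <<'E'
def strap(k,r=0.062):
    x,y=CR[k]; Rp=Ra(np.pi/2+YAW)
    hx,hz=x-.08,.062
    effector.grasp(squeeze=20)
    def P(th,e=0):
        C=np.array([hx,hz])+r*np.array([np.cos(th),np.sin(th)])+(.004+e)*np.array([-np.sin(th),np.cos(th)])
        return np.array([C[0]-.010,y-0.0105*(C[0]-.01-x),C[1]])
    a=P(1.75,.02)
    env.reach([a[0],a[1],.22],Rp)
    env.movel(a,Rp,rate=.15)
    for th in [1.6,1.4,1.2,1.0,.8,.6,.45,.3,.2,.1]:
        env.movel(P(th),Rp,rate=.08)
    print('f at .1',env.sense()['wrist_force'])
    for e in [0,-.0005,-.001,-.0015,-.002,-.003]:
        env.movel(P(0.02,e),Rp,rate=.03);f=env.sense()['wrist_force'];print(e,f)
        if f[2]>18: break
    p0=env.sense()['ee_pos']
    env.movel([p0[0],p0[1],.2],Rp,rate=.15)
    print(env.sense()['t'])
E
python3 - <<'E'
from h import *
strap(1)
env.movel([0.5,0.06,0.3],rate=.3)
p,d,K,T=snap('wrist','w7.png');W=cloud(d,K,T)
for k in CR:
    x,y=CR[k]; m=(abs(W[:,:,0]-(x-.03))<.015)&(abs(W[:,:,1]-y)<.012);print(k,np.median(W[m][:,2]))
E
```

```text
f at .1 [ 0.7404 -1.1852  0.5225]
0 [ 0.6393  0.0951 -0.2768]
-0.0005 [ 0.4185  0.1937 -0.3937]
-0.001 [ 0.4851 -1.041   1.6523]
-0.0015 [-1.3204 -0.1634  6.085 ]
-0.002 [-1.9848 -1.0932 10.4915]
-0.003 [-3.8818 -4.0581 15.6753]
25.8583
3 0.04008710315350639
2 0.04022196759011773
1 0.06608226411592505
```

View pics/w7.png

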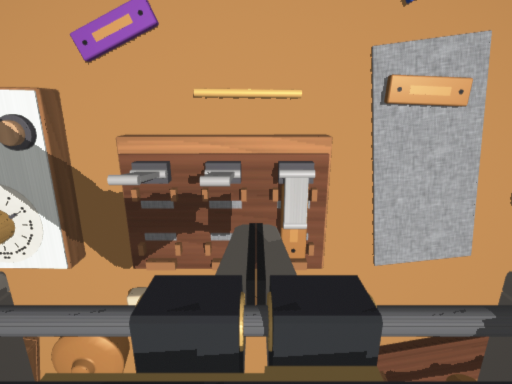

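Strap 1 is shut (top level at 0.066), seen at (296,200). Next is strap 3, then the second bar.

```bash
python3 - <<'E'
from h import *
strap(3)
effector.release()
env.reach([0.40,0.30,0.28],Ra(0.0))
b=bars('wrist','w8.png'); print(env.sense()['t'])
E
```

```text
f at .1 [ 0.6778  0.5287 -0.0193]
0 [ 0.4524  0.0942 -0.462 ]
-0.0005 [0.9048 0.445  0.0532]
-0.001 [-0.3855 -0.282   2.8987]
-0.0015 [-1.9488 -1.0423  7.5832]
-0.002 [-3.5611 -1.4647  9.1494]
-0.003 [-5.4511 -2.4154 17.026 ]
33.9917
{'c': array([0.4011, 0.3139]), 'a': np.float32(-0.052266836), 'size': [39.71261215209961, 119.5787582397461], 'z': np.float64(0.017597781979650562), 'n': np.int32(2115), 'px': array([255.7693, 150.2388])}
37.2
```

View pics/w8.png

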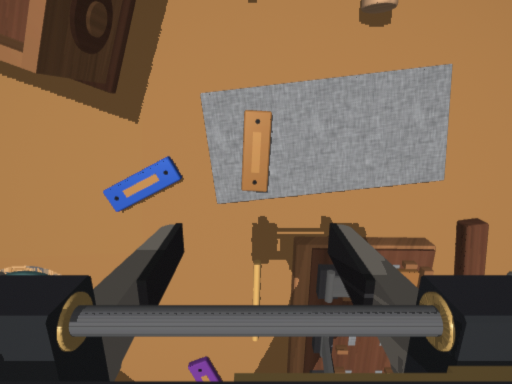

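The remaining bronze bar on the mat is at (256,150). The blue look-alike at (142,184) is off the mat and clear of the fingers.

```bash
python3 - <<'E'
from h import *
b=bars('wrist')[0]
assert abs(b['size'][1]-120)<6 and abs(b['size'][0]-40)<5
x,y=b['c'];R0=Ra(b['a'])
env.reach([x,y,0.09],R0)
env.movel([x,y,0.0085],rate=0.1)
effector.grasp(squeeze=40)
env.movel([x,y,0.2],rate=0.2)
s=env.sense();print(s['gripper_width'],s['wrist_force'],s['t'])
x,y=CR[2]
env.reach([x,y,0.2],Ra(np.pi/2+YAW))
s=env.sense();print(s['gripper_width'],s['wrist_force'],s['ee_pos'],s['t'])
print(heldend());snap('wrist','w9.png');snap('scene','s9.png')
E
```

```text
{'c': array([0.4012, 0.3141]), 'a': np.float32(-0.05184257), 'size': [39.58143997192383, 119.49092102050781], 'z': np.float64(0.017599235052276896), 'n': np.int32(2074), 'px': array([255.6331, 150.6842])}
0.039407889947065906 [-0.6709  0.4768 -5.7471] 40.95
0.039542425031719966 [ 0.2051  0.498  -4.2868] [0.5912 0.0123 0.1998] 42.7167
bar in tool: near end x -0.060032601565062994 z edges [np.float64(-0.019548427940938695), np.float64(0.01930040542340688)] top y near end -0.008753415479208142 near fingers -0.009063093965095602
-0.060032601565062994
```

View pics/w9.png

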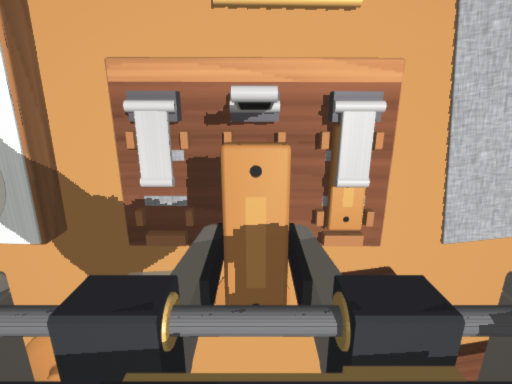

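View pics/s9.png

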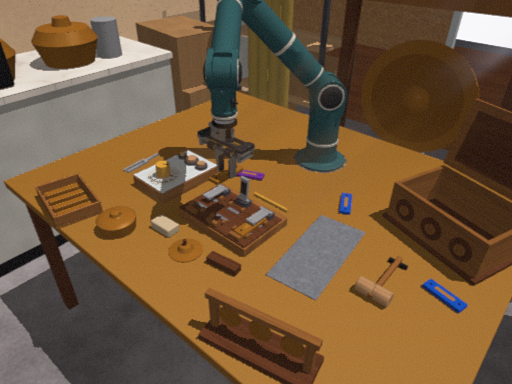

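Straps 1 (355,140) and 3 (153,140) are shut, and the second bar hangs level at (256,200). I place it in cradle 2 and shut strap 2.

```bash
python3 - <<'E'
from h import *
place(2)
p,d,K,T=snap('wrist','w10.png')
strap(2)
env.movel([0.5,0.02,0.34],rate=.3)
p,d,K,T=snap('wrist','w11.png');W=cloud(d,K,T)
for k in CR:
    x,y=CR[k]; m=(abs(W[:,:,0]-(x-.03))<.015)&(abs(W[:,:,1]-y)<.012);print(k,np.median(W[m][:,2]))
    m=(abs(W[:,:,0]-(x+.035))<.015)&(abs(W[:,:,1]-y)<.012);print(k,'bar',np.median(W[m][:,2]))
print(env.sense()['t'])
E
```

```text
0.03964060428031932 [ 1.2374  0.4088 -4.8856] [0.592  0.0116 0.0658]
z 0.049999999999999996 [0.5914 0.0115 0.0499] [-1.0147 -0.0895 -2.2834]
47.2583
f at .1 [0.1033 0.1874 0.1595]
0 [-0.1722 -0.264   0.9181]
-0.0005 [ 0.3811  0.5204 -0.4642]
-0.001 [-0.8556 -0.033   2.0636]
-0.0015 [-0.7106 -0.5802  5.582 ]
-0.002 [-3.2134 -0.8103 10.3909]
-0.003 [-4.6368 -2.2805 17.1498]
55.775
3 0.06597392914233874
3 bar 0.040148969776441945
2 0.06587943355674561
2 bar nan
1 0.06592375553579055
1 bar 0.05429862739144792
56.4917
  return _methods._mean(a, axis=axis, dtype=dtype,
  ret = ret.dtype.type(ret / rcount)
```

View pics/w11.png

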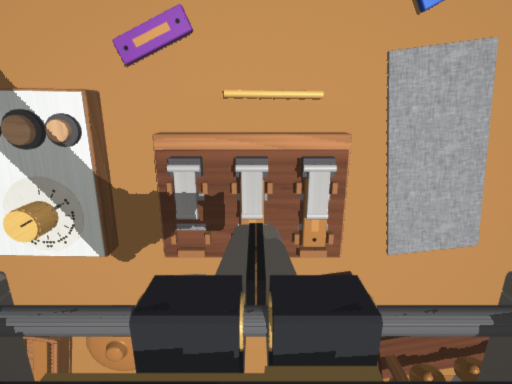

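View pics/w10.png

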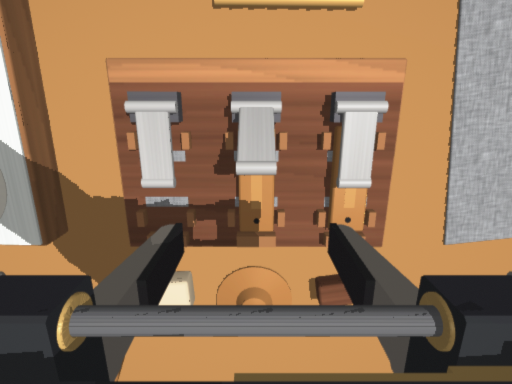

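All three straps are shut at 0.066 and both bars lie in their cradles. Now the sleeve goes from 2 to 5.

```bash
python3 - <<'E'
from h import *
effector.release()
c=np.array([.5885,-.3355])
a0=np.pi/4
env.reach([*c,.18],Ra(a0))
env.movel([*c,.070],rate=.12)
print(env.sense()['ee_pos'],env.sense()['wrist_force'])
effector.grasp(squeeze=25)
s=env.sense();print(s['gripper_width'],s['wrist_force'],s['moment'])
for i in range(1,10):
    env.reach([*c,.070],Ra(a0-np.deg2rad(10*i)))
    s=env.sense();print(i,s['gripper_width'],s['wrist_force'],s['moment'],s['ee_pos'])
effector.release()
env.movel([*c,.18],rate=.15)
env.reach([0.50,-0.33,0.36],Ra(np.pi/2))
p,d,K,T=snap('wrist','w12.png');print(env.sense()['t'])
cv2.imwrite('pics/crop5.png',cv2.resize(p[160:255,195:310][:,:,::-1],None,fx=6,fy=6,interpolation=cv2.INTER_CUBIC))
E
```

```text
[ 0.5892 -0.3356  0.0709] [ 0.5439 -0.1301  0.228 ]
0.051454665518938306 [-0.6046 -0.1405 -0.0413] [ 0.0205 -0.003   0.0262]
1 0.0516735034403925 [ 0.1421  0.1226 -0.033 ] [-0.0047 -0.1491  0.0758] [ 0.5885 -0.3355  0.0701]
2 0.051609084568020665 [0.4299 0.0625 0.1828] [-0.0469 -0.1365  0.0094] [ 0.5886 -0.3355  0.0701]
3 0.051524139086694024 [0.9537 0.4337 0.1307] [-0.0489 -0.309  -0.0558] [ 0.5888 -0.3354  0.0701]
4 0.0516275151709541 [ 1.6613  0.1101 -0.1217] [-0.0576 -0.4301  0.0383] [ 0.5889 -0.3354  0.0701]
5 0.05152280638209178 [ 2.555   0.2007 -0.7202] [-0.1436 -0.5823 -0.0211] [ 0.589  -0.3354  0.0701]
6 0.05140570413583827 [ 4.5089 -0.7202 -0.9891] [-0.1293 -0.9602 -0.0814] [ 0.5891 -0.3354  0.0701]
7 0.05168409651776049 [ 4.506  -1.3341 -1.711 ] [-0.1861 -1.1556  0.0638] [ 0.5892 -0.3355  0.0701]
8 0.05154250709891102 [ 6.3306 -1.7498 -2.0573] [-0.2553 -1.1751 -0.0492] [ 0.5892 -0.3355  0.0701]
9 0.051881494280115646 [ 6.0886 -1.6323 -1.4034] [-0.2977 -1.2072 -0.1127] [ 0.5894 -0.3356  0.0701]
67.1833
```

View pics/crop5.png

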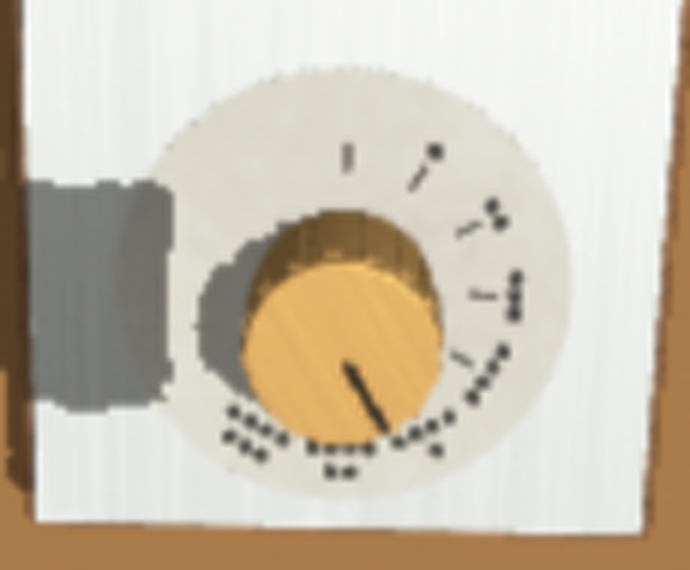

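The line now points at the five-dot tick. I measure the angle quantitatively before pressing keys.

```bash
cat > ang.py <<'E'
from h import *
def ang(z):
    p,d,K,T=z;W=cloud(d,K,T);H=W[:,:,2]
    roi=np.zeros(H.shape,bool);roi[190:250,225:285]=1
    top=roi&(H>.099)&(H<.107)
    c,_=cv2.minEnclosingCircle((W[top][:,:2]*1000).astype(np.float32));c=np.array(c)/1000
    g=cv2.cvtColor(p,cv2.COLOR_RGB2GRAY).astype(float)
    q=W[:,:,:2]-c;m=top&(np.hypot(q[...,0],q[...,1])<.0245)
    thr=np.median(g[m])*0.6;mm=m&(g<thr);pts=q[mm];w=np.median(g[m])-g[mm]
    # axis by PCA
    mu=np.average(pts,axis=0,weights=w);u=np.linalg.svd((pts-mu)*w[:,None])[2][0];u*=np.sign(u@mu)
    an=lambda v:np.rad2deg(np.arctan2(v[1],-v[0]))%360
    print(len(pts),'c',c,'pca',an(u),'centroid',an(mu),mu)
if __name__=='__main__':
    z=np.load('/tmp/w2.npz');ang([z[k] for k in 'pdKT'])
    ang(snap('wrist'))
E
python3 ang.py
```

```text
23 c [ 0.5889 -0.3361] pca 61.43185652797636 centroid 63.48053242483524 [-0.0057  0.0115]
18 c [ 0.5891 -0.336 ] pca 150.5924709036861 centroid 151.70108697881057 [0.011  0.0059]
```

The sleeve reads 150.6°, which is number 5. Now the keys: large, small, medium.

```bash
python3 - <<'E'
from h import *
effector.grasp(squeeze=20)
Rk=Ra(0.0)
for n,(x,y) in dict(large=(.4495,-.332),small=(.448,-.389),medium=(.451,-.2725)).items():
    env.reach([x,y,.11],Rk)
    env.movel([x,y,.078],rate=.1);f0=env.sense()['wrist_force'][2]
    for z in [.072,.070,.068,.067,.066,.0655,.065,.0645]:
        env.movel([x,y,z],rate=.04);f=env.sense()['wrist_force'][2]-f0
        if z<.067: print(n,z,env.sense()['ee_pos'],round(f,2))
        if f>11: break
    env.pause(.2)
    print(env.sense()['wrist_force'][2]-f0)
    env.movel([x,y,.11],rate=.1);env.pause(.3)
env.movel([.451,-.2725,.2],rate=.2)
env.reach([0.46,-0.20,0.38],Ra(np.pi/2))
p,d,K,T=snap('wrist','w13.png');W=cloud(d,K,T);print(env.sense()['t'])
for x,y in [(.4495,-.332),(.448,-.389),(.451,-.2725)]:
    m=np.hypot(W[...,0]-x,W[...,1]-y)<.008;print('key top',np.median(W[m][:,2]))
for k in CR:
    x,y=CR[k]; m=(abs(W[:,:,0]-(x-.03))<.015)&(abs(W[:,:,1]-y)<.012);print(k,np.median(W[m][:,2]))
snap('top','t13.png')
E
```

```text
large 0.066 [ 0.4501 -0.3322  0.0664] 6.18
large 0.0655 [ 0.4501 -0.3322  0.0664] 9.87
large 0.065 [ 0.4501 -0.3322  0.0663] 12.56
13.062309506989275
small 0.066 [ 0.4486 -0.3891  0.0665] 6.73
small 0.0655 [ 0.4486 -0.3891  0.0664] 10.72
small 0.065 [ 0.4486 -0.3891  0.0663] 13.55
14.044627342774762
medium 0.066 [ 0.4516 -0.2728  0.0664] 7.0
medium 0.0655 [ 0.4516 -0.2728  0.0663] 12.4
12.143581065291807
82.5583
key top 0.0727682872072401
key top 0.072680101683957
key top 0.4725361978231486
3 0.06611527397273206
2 0.0661898606770093
1 0.06623660366118439
```

View pics/w13.png

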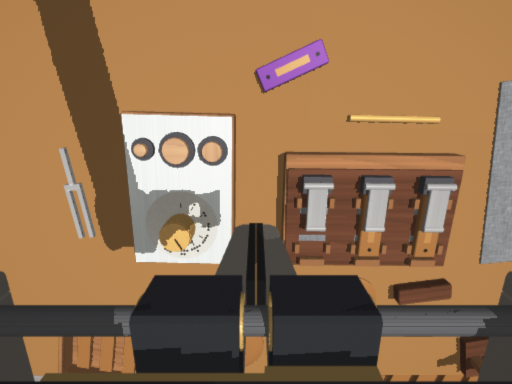

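View pics/t13.png

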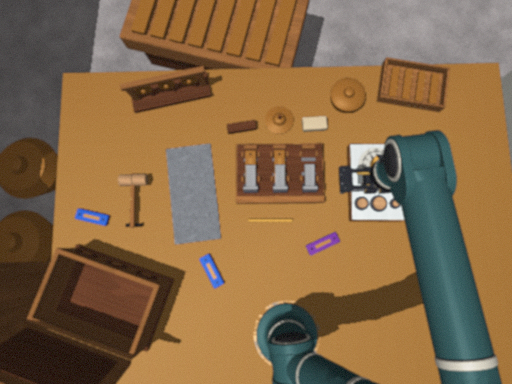

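The wrist view shows all keys up at (143,150), (177,150) and (212,151), all straps shut, and bars in two cradles. The top view shows bystanders unmoved and the mat empty. The medium-key depth reading was odd, so I recheck it along with the bar poses before handing in.

```bash
python3 - <<'E'
from h import *
env.reach([0.46,-0.06,0.38],Ra(np.pi/2))
p,d,K,T=snap('wrist','w14.png');W=cloud(d,K,T)
print('medkey',W[140:165,205:220].shape)
m=(np.hypot(W[...,0]-.451,W[...,1]+.2725)<.008)&(W[...,2]<.1);print('med',np.median(W[m][:,2]))
for k in (1,2):
    x,y=CR[k];m=(abs(W[...,1]-y)<.032)&(W[...,0]>x-.02)&(W[...,0]<x+.065)&(W[...,2]>.0505)&(W[...,2]<.058)
    hsv=cv2.cvtColor(p,cv2.COLOR_RGB2HSV);m&=(W[...,0]>x+.012)&(W[...,0]<x+.062)
    mm=cv2.morphologyEx(m.astype(np.uint8),cv2.MORPH_OPEN,np.ones((7,7)))>0
    q=W[mm];print(k,len(q),'far end-x',q[:,0].max()-x,'y mid',(q[:,1].min()+q[:,1].max())/2-y,'w',np.ptp(q[:,1]),'z',np.percentile(q[:,2],[5,50,95]))
print(env.sense()['wrist_force'])
workorder.finish_job();print(env.sense()['t'])
E
```

```text
medkey (25, 15, 3)
med 0.07287768180336723
1 466 far end-x 0.05909272298789536 y mid -0.00011550521104403133 w 0.04015139712793231 z [0.0526 0.0542 0.0558]
2 367 far end-x 0.05841251388011803 y mid 0.0033966063829440826 w 0.03274082512991702 z [0.0527 0.0542 0.0555]
[-0.7571  0.47   -1.1264]
the job is handed in; nothing more can be done
the job is handed in; nothing more can be done
```

View pics/w14.png

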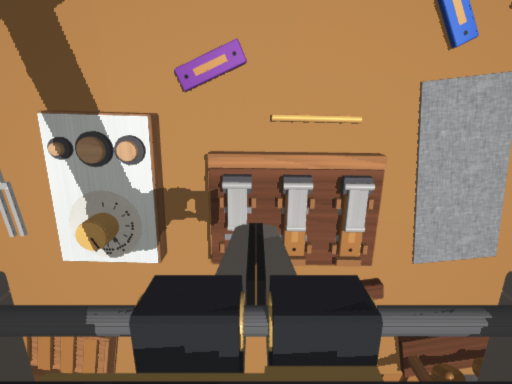

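The job is done and handed in at roughly 83 s of the 192 s allowed. `finish_job` reports no verdict, so the results below are from my own checks.

- **Bars:** there were two bronze bars on the mat. They now lie in cradles 1 and 2. Both tops are at 0.054 m, and the far ends are within 2 mm of where they should be.
- **Straps:** all three are pressed shut, including the one over empty cradle 3. Their tops read level at 0.066 m.
- **Sleeve:** I turned it from number 2 to number 5. It measured about 150.6° just before I pressed the keys.
- **Keys:** I pressed large, then small, then medium, each about 6.5 mm down by the arm's reading with 12–14 N on the stop. All three read back up at about 73 mm.
- **Other things:** in the last top view the bystanders and look-alikes had not visibly moved. The gripper hung free when I handed in.

Three readings disagreed or were unexpected:

- **Strap movement:** straps 1 and 2 both swung part-way over while I lowered the bars, probably nudged by the gripper body. I then shut both normally.
- **Medium key:** one height reading came out wrong because the hand was in view. A second reading gave 72.9 mm.
- **Bar 2:** its width and sideways offset (3 mm) read off because the fingers partly hid it. An earlier unobstructed picture showed it between its guides.

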